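Bring a plating jig down the sloping drip rack

ROBOT

A 6-joint arm with a two-finger parallel gripper is mounted at the origin on the work surface. World frame = base frame: x ahead of the robot, y to its left, z up, the work surface at z = 0. Lengths are in m, angles in rad, forces in N, time in s.
With the tool pointing down it reaches from about 0.25 to 0.775 m from the base axis. Payload 4 kg.
Tool frame: the origin (TCP) lies midway between the tips of the shut fingers; the grasp point (between the pads) lies 19 mm behind it; z points along the fingers, y is the line along which they close (so a half turn about z gives the same grasp; the last joint's range is limited). The gripper opens to 94 mm and grips with 3 to 60 N. Pads are 16 mm wide; open, the fingers measure 119 mm over their backs; the gripper's body (75 mm by 177 mm) begins 78 mm behind the grasp point.
Start: joints at [1.208, 0.087, 1.371, -0, 1.684, -0.103], TCP at [0.141, 0.532, 0.206] pointing down, gripper open.
Joint ranges: [-3.1, 3.1], [-0.76, 2.03], [0.27, 2.55], [-1.08, 4.22], [0.17, 2.65], [-2.57, 2.57]. Speed limits (rad/s): [2.79, 2.79, 3.14, 3.14, 3.14, 3.14].

INTERFACE

Orientations are given as [roll, pitch, yaw] about the fixed x, y, z axes, in that order (R = Rz(yaw) Ry(pitch) Rx(roll)).
In Python, from bench import robot gives the robot as it stands. The module is installed in compiled form; this text tells all that it offers.
- The arm moves only by the tool arm_command, never from a script. Its argument "targets" is a list of rows, each a list of 4 numbers: the shift along the world's x, y, z as a fraction of full scale, then the turn about the world's z as a fraction of full scale. A call has 1 to 8 rows; each row is the pose to reach, as a shift and turn from the pose commanded when the call began; what a row does not reach only later rows make up. Full scale, the value 1, is 0.5 m for a shift and 120 degrees for a turn. A row lasts 1/12 s, in which the tool goes at most 41.7 mm and 7.16 degrees, less where a joint would pass 70% of its speed; a pose out of reach is approached as far as the arm can. A call with a number of a shift or a turn outside -1 to 1 is refused whole. A call with a gripper value outside its range is refused whole. "claw" is the closure, from 0 (fully open) to 1 (shut), set as the call begins (left out, the last holds). The fingers move at their own pace and stop on an object; the grip force is fixed at half the most. Time passes only in rows, so rows that repeat a pose let the fingers close. It gives the time, the measured TCP pose, the force, the opening and the grip force at its end, in the units of the state.
- robot.get_obs(): the state, without advancing time (a new reading comes with each control period).
- robot.snapshot(name): name is "side" or "top" or "wrist"; returns the picture (420x560x3 uint8, red, green, blue); there is no depth.
- robot.camera_info(name): a dict with "vfov" (degrees; the focal length in pixels is half the picture's height over the tangent of half this angle, whatever the lens; pixels are square), "cx", "cy" (the principal point, pixels), "extrinsics" (4x4, takes a point from camera to world coordinates); the wrist camera has in their place "T_tool_cam" (4x4, takes a point from camera to tool coordinates, whose origin is the TCP and whose axes are the flange's). Camera axes: x right, y up, looking along -z (the intrinsics and any distortion apply to the point x, -y, -z); pixel columns grow to the right and rows downward; lengths in m; the calibration is good to about 2 mm. A picture is of the moment at which its call begins: read the wrist's pose just before it. camera_info takes no time and is no camera call.
- robot.close_job(): hands the job in; it is judged then, once.
The state is a dict: "time": time; "joint_positions": joint angles; "qvel": joint speeds; "joint_torque": joint torques, N m; "tool_pos": TCP position; "ee_rot": TCP orientation; "wrist_force": force on the tool from outside, world axes, zero at the start; "wrist_torque": the same for the moment, N m; "width": finger opening in m; "finger_force": force on a finger pad.
Only numpy, scipy, OpenCV 4.12 (cv2) and the standard library are available. Lean on these libraries where they do the work, as an engineer would, in place of code of your own. Each camera call takes 0.05 s, during which the arm holds its last target. There are 200 camera calls.

TASK

Swing the red-knobbed lever at the front of the drip rack over to raise the yellow gate, leave it raised, and let the blue trolley with the hanging plating jig roll freely down the rails. Meet it on its way with your fingers and bring it smoothly to a standstill clearly short of the yellow end stops (5 cm or more), without ever jerking it so that the jig swings hard, then ease it down until it rests against the end stops without a bump, and let go. Keep the trolley on its rails all the time and leave the other things on the bench alone.

Things in the scene. Friction and masses are not known exactly. Their poses are not given: they have to be found in the camera images.
- rack: Drip rack on four green posts, fixed on the bench: two angle-steel rails 620 mm long, 64 mm apart, 114 mm over all, outer edges 18 mm high, above a white drip tray. Origin on the bench under the middle of the rails; x across them (lever side is -x), y along them to the high end, z up. They fall to -y by 0.08 rad; their running surface is 175 mm above the bench at the origin.
- rest (a point): Where the trolley's origin lies when it rests against the end stops, 55 mm uphill of the stops' faces. Axes of the rails: x across (lever side is -x), y uphill along the slope, z square to the rails. The trolley's y in this frame is the way it still has to roll. The stops are yellow tabs 48 mm high on each rail, with a 69 mm gap between, where closed fingers can pass downhill.
- start (a point): Where the trolley's origin lies behind the closed gate: 470 mm uphill of rest, same axes. The gate plate (46 mm wide) hangs just downhill of the trolley.
- trolley: Blue trolley on four 44 mm wheels, loose on the rails: 110 mm long (y), a 104 mm wide bumper at each end whose flat face stands 22 to 52 mm above the running surface. Origin mid-trolley on the running surface, axes as rest. With jig 0.58 kg nominal (0.37 to 0.87). Let go, it gains 0.2 to 0.3 m/s2 at first (more if heavy), 0.1 later: 2 to 3 s to the stops, 0.22 to 0.32 m/s there.
- jig: Brass wire frame with gold rings, 70 mm wide, about 0.15 kg, reaching 112 mm below its pivot (the origin, 10 mm under the trolley's origin); it swings along the rails like a pendulum of 0.56 s period, lightly damped. Its z points up along it; at rest it hangs plumb. Free rolling swings it less than 0.1 rad; stopping the trolley dead from 0.2 m/s by more than 0.2 rad, which is too hard.
- gate (a joint): Angle (rad) of the steel rock shaft that carries lever and gate; it runs along the rails on the -x side, 85 mm from the middle, 40 mm above the running surface. Near 0 the yellow gate plate blocks the trolley; above about 0.8 it is clear; stop at 1.25. Swing it to 1.0 or more. It stays where left (friction 0.12 N m).
- knob (a point): Centre of the lever's red ball knob (28 mm), 85 mm from the shaft axis, near the low end (5 mm uphill of rest). At joint 0 the lever, a 9 mm rod, leans 0.35 rad inward over the rails; pushing the knob outward, to the rack's -x, makes the joint grow.
- mould: Bystander: dark steel ingot mould, 90 x 45 x 87 mm, standing on the bench. Origin under its middle.
- crucible: Bystander: white melting dish, 76 mm across, 35 mm high. Origin under its middle.
- bottle: Bystander: closed amber glass bottle, 66 mm across, 150 mm high, standing beyond the rack. Origin under its middle.
- hammer: Bystander: hammer lying on the bench between the robot's base and the rack.
Not all that is in view belongs to the job. Several things have the shape of the trolley; the one meant has the colours described above.

How it is judged:
On the way, in this order (a step that is already met when the one before it is completed fails the run):
1. the lever is swung over and the gate is up (value of joint gate above 0.9 rad), for 0.05 s.
2. the trolley rolls freely, untouched, well away from the gate (y of trolley in the frame of rest between 0.04 and 0.41 m and linear speed of trolley above 0.1 m/s and contact force between the fingers and trolley below 0.05 N), for 0.05 s.
3. it is brought to a standstill on the rails, at least 3 cm short of the end stops (y of trolley in the frame of rest above 0.03 m and linear speed of trolley below 0.04 m/s and value of joint gate above 0.9 rad), for 0.4 s.
At the end, for the whole second after the job is handed in: The trolley stands at rest on its rails against the end stops (within 8 mm along them, 10 mm in height, 0.1 rad level with them), the jig hangs within 0.1 rad of plumb, the gate is still up (joint above 0.9), and the bystanders lie within 20 mm of where they were (y of trolley in the frame of rest between -0.01 and 0.008 m and z of trolley in the frame of rest between -0.01 and 0.01 m and angle between the z axis of trolley and the z axis of rest, either way round below 0.1 rad and linear speed of trolley below 0.03 m/s and angle between jig's own z axis and vertical below 0.1 rad and value of joint gate above 0.9 rad and distance of each of mould, crucible, bottle, hammer from where it was at the start of the episode below 0.02 m); the robot touches nothing.
It fails at once if the trolley is jerked or stopped dead: the jig swings more than 0.16 rad from plumb (angle between jig's own z axis and vertical above 0.16 rad).
It fails at once if the trolley bumps the end stops: faster than 0.1 m/s in the last 20 mm (y of trolley in the frame of rest below 0.02 m and linear speed of trolley above 0.1 m/s).
It fails at once if the trolley leaves its rails (z of trolley in the frame of rest above 0.015 m or z of trolley in the frame of rest below -0.015 m or y of trolley in the frame of rest below -0.02 m).
It fails at once if a bystander is disturbed (distance of any of mould, crucible, bottle, hammer from where it was at the start of the episode above 0.03 m).
It also fails if it takes over 38 s, if anything falls off the work surface, if the arm or the gripper's body presses on something with over 40 N, if the wrist force passes 120 N, or if a joint passes its speed limit or range.

## Working session

There is one attempt and no reset: what is moved stays moved. The work goes in short steps, Python scripts to look and compute and a tool call to move; the robot and the scene stay as the last step left them, time stands still between calls to the robot, and variables do not carry over. Pictures are saved under pics/ and viewed, at most 10 in all, crops included, and the job is handed in when it is done.

Besides the shell and the picture viewer there is one more tool, called by a JSON object that holds its "op" and its "data". arm_command: Moves the arm, as the interface text tells. Shift numbers are shares of 0.5 m and turn numbers shares of 120 degrees, none past 1 either way. Its arguments: {"type":"object","properties":{"targets":{"type":"array"},"claw":{"type":"number"}},"required":["targets"]}

```bash
mkdir -p pics; python3 - <<'E'
from bench import robot
import cv2,numpy as np
o=robot.get_obs();print(o)
for n in("side","top"):
    c=robot.camera_info(n);print(n,c)
    im=robot.snapshot(n);cv2.imwrite(f"pics/{n}0.png",cv2.resize(im[:,:,::-1],(800,600),interpolation=cv2.INTER_CUBIC))
    np.save(f"pics/{n}0.npy",im)
print(robot.camera_info("wrist"))
E
```

```text
{'time': 0.0, 'joint_positions': array([ 1.20789130e+00,  8.79686356e-02,  1.37220724e+00, -4.04619044e-05,
        1.68362220e+00, -1.03083701e-01]), 'qvel': array([ 0.00035124, -0.00219606,  0.00112828,  0.00042661,  0.00017989,
        0.00021828]), 'joint_torque': array([-6.35636061e-04, -3.40192223e+01, -3.02424753e+01,  7.15700048e-02,
        3.30420630e-02, -1.71201041e-04]), 'tool_pos': array([0.14111508, 0.53102698, 0.20432059]), 'ee_rot': array([-3.13939480e+00, -1.86939384e-04,  2.88176661e+00]), 'wrist_force': array([0.32502009, 0.16961538, 0.21741476]), 'wrist_torque': array([-0.04013862,  0.00374667,  0.00625967]), 'finger_force': 0.0, 'width': 0.0943533335386072}
side {'vfov': 43.3166825481465, 'cx': 275.12355492911365, 'cy': 208.19403099995918, 'extrinsics': array([[-0.99746257,  0.05611685, -0.04381001,  0.49731741],
       [-0.07085476, -0.7226055 ,  0.68761973,  1.05570041],
       [ 0.00692969,  0.68897909,  0.72474809,  1.27937488],
       [ 0.        ,  0.        ,  0.        ,  1.        ]])}
top {'vfov': 47.07601086418968, 'cx': 270.9783703687836, 'cy': 209.58146237224528, 'extrinsics': array([[ 0.00223495,  0.99005068, -0.14069351,  0.33098317],
       [-0.99997865,  0.00307655,  0.00576458,  0.03006196],
       [ 0.00614008,  0.14067762,  0.99003642,  1.7540119 ],
       [ 0.        ,  0.        ,  0.        ,  1.        ]])}
{'vfov': 62.08870893431077, 'cx': 282.2636886727428, 'cy': 206.76079629324977, 'T_tool_cam': array([[-3.45776265e-04,  9.68478321e-01,  2.49097616e-01,
         7.27284549e-02],
       [ 9.99999608e-01,  5.37784737e-04, -7.02763567e-04,
        -3.09235187e-04],
       [-8.14572175e-04,  2.49097276e-01, -9.68478128e-01,
        -1.79901903e-01],
       [ 0.00000000e+00,  0.00000000e+00,  0.00000000e+00,
         1.00000000e+00]])}
```

View pics/side0.png

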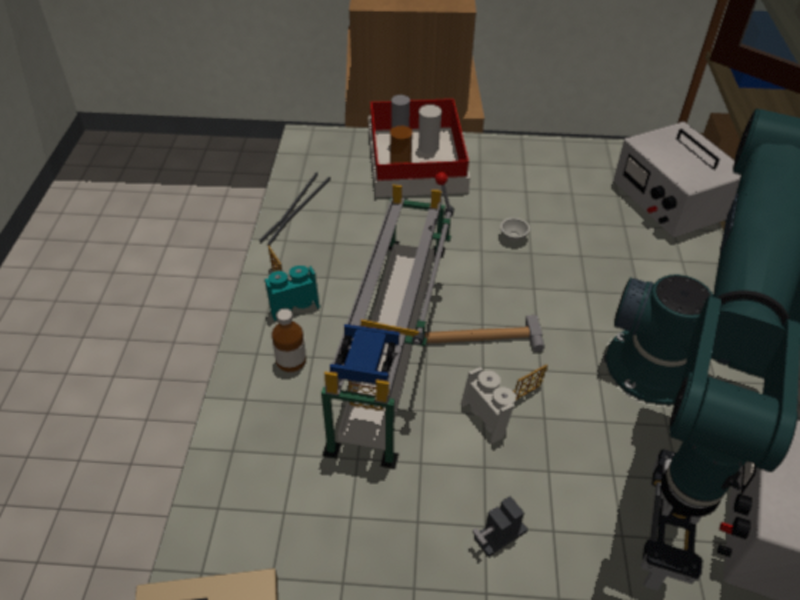

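View pics/top0.png

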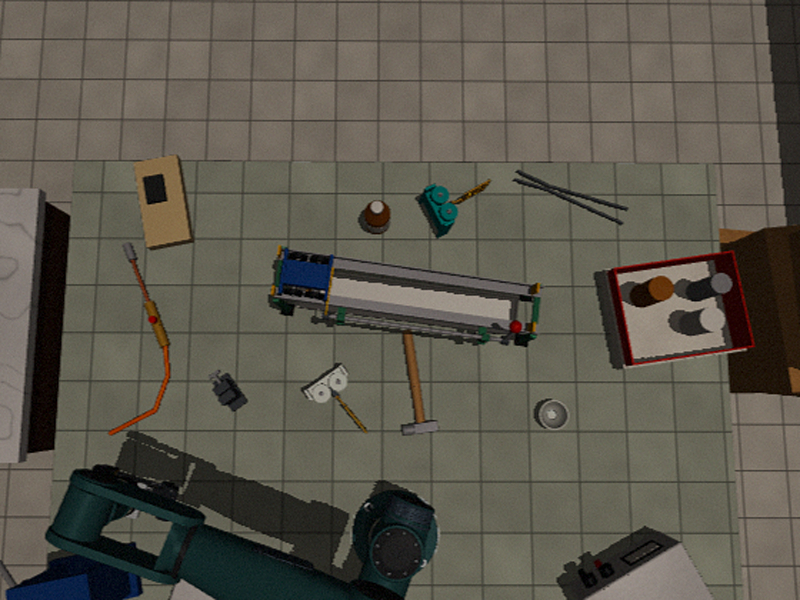

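The blue trolley (top view 305,270), the teal one (438,208) and the white one (326,385) share a shape. The blue one on the rails behind the yellow gate fits the description. I'll confirm it in a crop and read off rack points there.

```bash
python3 - <<'E'
import cv2,numpy as np
t=np.load("pics/top0.npy")[:,:,::-1];s=np.load("pics/side0.npy")[:,:,::-1]
a=t[165:250,185:385];cv2.imwrite("pics/c1.png",cv2.resize(a,None,fx=4,fy=4,interpolation=cv2.INTER_CUBIC))
b=s[115:335,220:330];b=cv2.convertScaleAbs(b,alpha=1.4);cv2.imwrite("pics/c2.png",cv2.resize(np.hstack([b[:110],b[110:]]),None,fx=3.6,fy=3.6,interpolation=cv2.INTER_CUBIC))
E
```

```text
(no output)
```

View pics/c1.png

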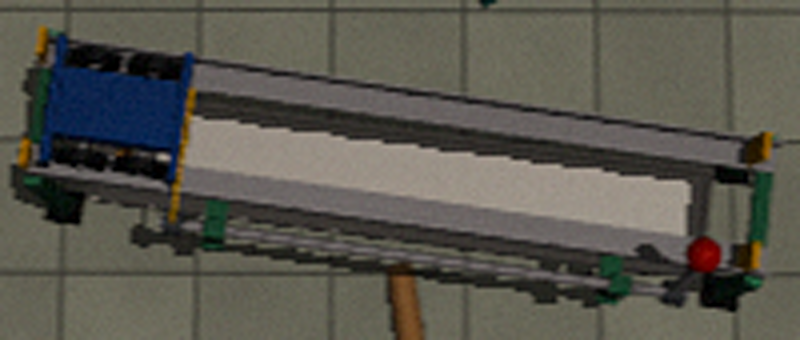

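View pics/c2.png

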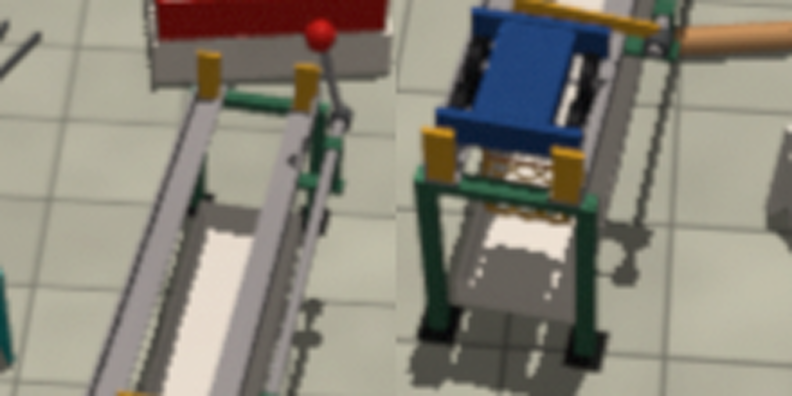

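```bash
cat > h.py <<'E'
import numpy as np
from scipy.optimize import least_squares
from bench import robot
C={n:robot.camera_info(n) for n in("side","top")}
S=.08
def R2W(P,p):   # P in rack rail axes (x across,y along slope from middle,z square) -> world
    x,y,z=P; c,s=np.cos(S),np.sin(S)
    r=np.array([x,y*c-z*s,.175+y*s+z*c]); a=p[2]
    return np.array([p[0]+r[0]*np.cos(a)-r[1]*np.sin(a),p[1]+r[0]*np.sin(a)+r[1]*np.cos(a),r[2]])
def proj(n,w):
    c=C[n];f=210/np.tan(np.radians(c["vfov"]/2));E=c["extrinsics"]
    q=E[:3,:3].T@(w-E[:3,3]);return np.array([c["cx"]-f*q[0]/q[2],c["cy"]+f*q[1]/q[2]])
E
cat > fit.py <<'E'
from h import *
T=lambda u,v:(("top"),np.array([(u+.5)/4-.5+185,(v+.5)/4-.5+165]))
def Sd(u,v):
    a=np.array([(u+.5)/3.6-.5+220,(v+.5)/3.6-.5+115])
    if u>396:a+=[-110,110]
    return "side",a
# (obs, x, dy from rest or None, z)
O=[(T(704,254),-.0559,.005,.1198),(Sd(320,36),-.0559,.005,.1198),
(Sd(197,54),.0565,-.055,.048),(Sd(221,55),.0345,-.055,.048),(Sd(295,66),-.0345,-.055,.048),(Sd(320,68),-.0565,-.055,.048),
(Sd(440,108),.052,.525,.052),(Sd(582,130),-.052,.525,.052),(T(62,35),.052,.525,.052),(T(40,165),-.052,.525,.052),
(T(193,54),.052,.415,.052),(T(748,160),.0345,-.055,.048),(T(737,243),-.0345,-.055,.048)]
L=[(T(300,77),.057,.018),(T(740,138),.057,.018)]
def res(p):
    r=[proj(o[0],R2W((x,p[3]+dy,z),p))-o[1] for o,x,dy,z in O]
    r+=[proj(o[0],R2W((x,p[4+i],z),p))-o[1] for i,(o,x,z) in enumerate(L)]
    return np.concatenate(r)
s=least_squares(res,[.5,0,-.12,-.245,.1,-.2],loss="soft_l1")
print(s.x);print(res(s.x).reshape(-1,2).round(1).tolist())
p=s.x[:4];np.save("p.npy",p)
for nm,P in dict(knob0=(-.0559,.005,.1198),knob1=(-.143,.005,.102),rest=(0,0,0),start=(0,.47,0)).items():print(nm,R2W((P[0],p[3]+P[1],P[2]),p).round(4))
E
python3 fit.py
```

```text
[ 0.56673115 -0.05634046 -0.12721004 -0.20362289  0.12452073 -0.24500259]
[[0.2, -0.3], [-1.4, -0.0], [0.2, -0.6], [0.1, 0.0], [0.4, -0.3], [0.1, -0.0], [-1.6, 0.9], [0.2, 1.5], [-1.3, 0.4], [-0.7, 0.0], [0.4, 0.7], [4.0, 0.3], [4.7, 0.5], [0.1, -0.8], [0.0, -0.1]]
knob0 [ 0.485  -0.2551  0.2785]
knob1 [ 0.3987 -0.2427  0.2608]
rest [ 0.541  -0.2577  0.1587]
start [0.6004 0.207  0.1963]
```

{"op": "arm_command", "data": {"targets": [[0,0,0.08,0.03],[0,0,0.16,0.0633],[0,0,0.24,0.0633],[0,0,0.32,0.0633],[0,0,0.4,0.0633],[0.03,-0.06,0.4,0.0633],[0.06,-0.12,0.4,0.0633],[0.09,-0.18,0.4,0.0633]], "claw": 1}}

```text
time: 0.77
tool_pos: [0.1868, 0.4413, 0.4058]
ee_rot: [3.141, 0.0, 3.016]
wrist_force: [0.5, -0.3, -0.1]
width: 0.0445
finger_force: 0.0
```

{"op": "arm_command", "data": {"targets": [[0.036,-0.07,0,0],[0.072,-0.14,0,0],[0.108,-0.21,0,0],[0.144,-0.28,0,0],[0.18,-0.35,0,0],[0.216,-0.42,0,0],[0.252,-0.49,0,0],[0.288,-0.56,0,0]]}}

```text
time: 1.43
tool_pos: [0.3304, 0.1598, 0.4053]
ee_rot: [3.141, 0.0, 3.015]
wrist_force: [0.8, 0.5, -0.4]
width: 0.0002
finger_force: 0.0
```

{"op": "arm_command", "data": {"targets": [[0.036,-0.07,0,0],[0.072,-0.14,0,0],[0.108,-0.21,0,0],[0.144,-0.28,0,0],[0.18,-0.35,0,0],[0.216,-0.42,0,0],[0.252,-0.49,0,0],[0.288,-0.56,0,0]]}}

```text
time: 2.1
tool_pos: [0.4746, -0.1205, 0.405]
ee_rot: [3.141, -0.001, 3.014]
wrist_force: [1.3, 0.3, 1.3]
width: 0.0002
finger_force: 0.0
```

{"op": "arm_command", "data": {"targets": [[0.036,-0.07,0,0],[0.072,-0.14,0,0],[0.108,-0.21,0,0],[0.142,-0.276,0,0],[0.142,-0.276,-0.08,0],[0.142,-0.276,-0.16,0],[0.142,-0.276,-0.24,0],[0.142,-0.276,-0.3,0]]}}

```text
time: 2.77
tool_pos: [0.5444, -0.2564, 0.2505]
ee_rot: [3.139, -0.005, 3.014]
wrist_force: [0.3, -0.4, -0.6]
width: 0.0001
finger_force: 0.0
```

```bash
cat > look.py <<'E'
import sys,cv2
from h import *
o=robot.get_obs();print(o["time"],o["tool_pos"].round(4),o["wrist_force"].round(2))
v=[]
for n in sys.argv[2:]:
    c=robot.snapshot(n)[:,:,::-1];np.save(f"pics/{sys.argv[1]}_{n}.npy",c)
    v.append(c[165:265,185:385] if n=="top" else c[100:340,200:340])
hh=600
if len(v)==2: im=np.hstack([cv2.resize(v[0],(450,225),interpolation=2),cv2.resize(v[1],(350,600),interpolation=2)[:225]]) if 0 else None
out=np.zeros((600,800,3),np.uint8)
out[:300,:450]=0
for c in v:
    if c.shape[1]==200: out[:225,:450]=cv2.resize(c,(450,225),interpolation=2)
    else: out[:600,450:800]=cv2.resize(c,(350,600),interpolation=2)
cv2.imwrite(f"pics/{sys.argv[1]}.png",out)
E
python3 look.py l1 top side
```

```text
2.7667 [ 0.5444 -0.2564  0.2505] [ 0.26 -0.38 -0.64]
```

View pics/l1.png

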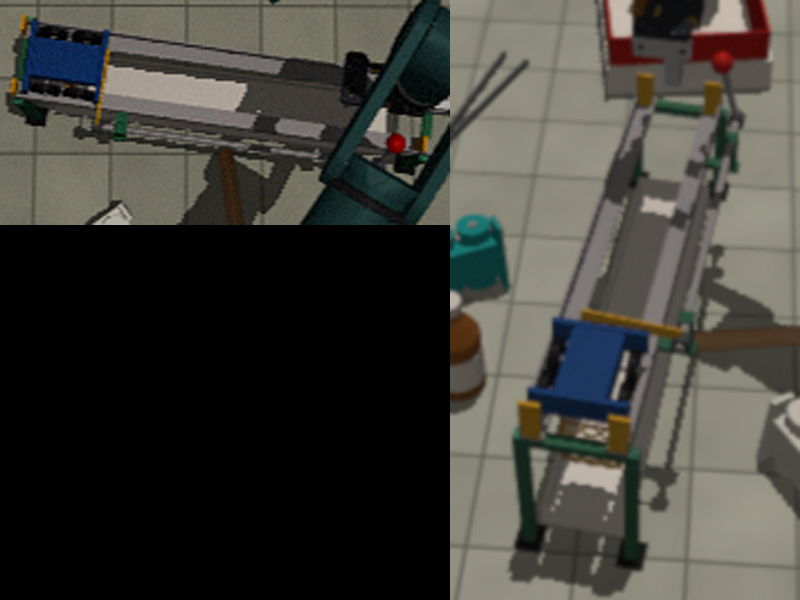

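```bash
cat > tr.py <<'E'
from h import *
from scipy.optimize import brentq
p=np.load("p.npy")
OFF=0.
def edge(im):  # im BGR side; lowest blue edge (subpixel) of uphill bumper, averaged over mid columns
    b=im.astype(float); m=((b[:,:,0]>1.6*b[:,:,2])&(b[:,:,0]>1.5*b[:,:,1])&(b[:,:,0]>40))
    m[:, :220]=0; m[:,330:]=0
    r=[];rows=np.where(m.sum(1)>8)[0]
    u=np.where(m[rows[-4]:rows[-1]+1].any(0))[0]; lo,hi=u.min(),u.max()
    for c in range(lo+8,hi-7):
        k=np.where(m[:,c])[0]
        if len(k): r.append((c,k.max()))
    r=np.array(r,float); return r[:,0].mean(),np.median(r[:,1]-np.polyval(np.polyfit(r[:,0],r[:,1],1),r[:,0])+r[:,1].mean())
def ypos(im):
    u,v=edge(im)
    f=lambda y:proj("side",R2W((0,p[3]+y+.055,.022),p))[1]-v
    return brentq(f,-.1,.7)+OFF
E
python3 - <<'E'
from tr import *
for n in("side0","l1_side"):
    im=np.load(f"pics/{n}.npy"); im=im[:,:,::-1] if n=="side0" else im
    print(edge(im),ypos(im))
    for dv in(1,):print(proj("side",R2W((0,p[3]+.525,.022),p)))
    for y in(.1,.3):print(proj("side",R2W((0,p[3]+y+.055,.022),p)))
E
```

```text
(np.float64(256.0), np.float64(260.9999999999999)) 0.449188685794267
[250.86016461 267.05727101]
[279.08845516 176.69564511]
[265.14665303 221.32477014]
(np.float64(253.5), np.float64(265.654282765738)) 0.4652221190016987
[250.86016461 267.05727101]
[279.08845516 176.69564511]
[265.14665303 221.32477014]
```

```bash
python3 - <<'E'
import re
s=open("tr.py").read()
i=s.index("def edge");j=s.index("def ypos")
s=s[:i]+'''def edge(im):  # lowest row where mean blueness in a band of columns round the rail midline crosses half
    b=im.astype(float); d=b[:,:,0]-b[:,:,2]; pr=[]
    for v in range(150,300):
        c=int(round(np.interp(v,[176.7,221.3,267.06],[279.1,265.1,250.9])))
        pr.append(d[v,c-8:c+9].mean())
    pr=np.array(pr); k=np.where(pr>30)[0].max(); h=pr[k-3:k+1].max()/2
    k=np.where(pr>h)[0].max(); return k+(pr[k]-h)/(pr[k]-pr[k+1])+150
'''+s[j:].replace("u,v=edge","v=edge")
open("tr.py","w").write(s)
E
python3 - <<'E'
from tr import *
for n in("side0","l1_side"):
    im=np.load(f"pics/{n}.npy"); im=im[:,:,::-1] if n=="side0" else im
    print(edge(im),ypos(im));d=im.astype(float);d=d[:,:,0]-d[:,:,2];print(d[255:272,243:260].mean(1).round())
E
```

```text
261.85 0.45213805976473215
[ 62.  62.  61.  60.  52.  40.  31.  29.  29.  29.  26.  16.  -1. -15.
 -26. -30. -26.]
266.09442724458205 0.46672376067956817
[ 70.  69.  68.  66.  58.  45.  35.  32.  33.  32.  30.  18.  -1. -17.
 -29. -32. -29.]
```

```bash
python3 - <<'E'
s=open("tr.py").read()
i=s.index("    pr=np.array(pr)");j=s.index("def ypos")
s=s[:i]+'''    pr=np.array(pr); k=np.where(pr>30)[0].max()
    while pr[k]>0:k+=1
    return k-1+pr[k-1]/(pr[k-1]-pr[k])+150
'''+s[j:]
open("tr.py","w").write(s)
E
python3 - <<'E'
from tr import *
for n in("side0","l1_side"):
    im=np.load(f"pics/{n}.npy"); im=im[:,:,::-1] if n=="side0" else im
    print(edge(im),ypos(im))
# world finger goals: TCP at rail z .025
for y in(0,.1,.2,.24,.25):print(y,R2W((0,p[3]+y,.025),p).round(4))
E
cat > see.py <<'E'
from tr import *
import sys
ts,ys=[],[]
for i in range(int(sys.argv[1])):
    o=robot.get_obs();im=robot.snapshot("side")[:,:,::-1];ts.append(o["time"]);ys.append(ypos(im)+.0035)
np.save("pics/last.npy",im)
print("t",np.round(ts,3),"y",np.round(ys,4));print(o["tool_pos"].round(4),"yf",((o["tool_pos"]-R2W((0,p[3],.025),p))@(R2W((0,1,0),p)-R2W((0,0,0),p))).round(4))
if len(ts)>2:print(np.polyfit(np.array(ts)-ts[-1],ys,1))
E
```

```text
266.93470790378007 0.469583619619151
266.9504643962848 0.46963715952071056
0 [ 0.5407 -0.2597  0.1836]
0.1 [ 0.5534 -0.1608  0.1916]
0.2 [ 0.566  -0.0619  0.1996]
0.24 [ 0.5711 -0.0224  0.2028]
0.25 [ 0.5723 -0.0125  0.2036]
```

{"op": "arm_command", "data": {"targets": [[-0.04,0.004,0,0],[-0.08,0.008,0,0],[-0.12,0.012,0,0],[-0.16,0.016,0,0],[-0.2,0.02,0,0],[-0.24,0.022,0,0],[-0.252,0.022,0,0]]}}

```text
time: 3.45
tool_pos: [0.4194, -0.2457, 0.2591]
ee_rot: [-3.139, 0.006, 3.014]
wrist_force: [3.1, 0.3, -0.8]
width: 0.0007
finger_force: 1.2
```

```bash
sed -i 's/+.0035)/)/' see.py; python3 see.py 1; python3 -c "
import numpy as np,cv2
i=np.load('pics/last.npy')[90:330,200:340];cv2.imwrite('pics/g1.png',cv2.resize(i,None,fx=2.5,fy=2.5,interpolation=2))"
```

```text
t [3.45] y [0.4567]
[ 0.4194 -0.2457  0.2591] yf 0.0044
```

View pics/g1.png

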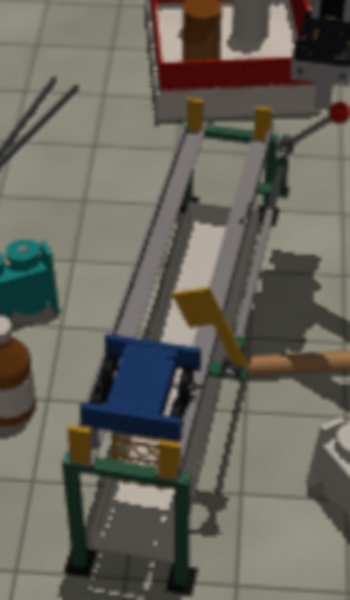

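{"op": "arm_command", "data": {"targets": [[0.05,0.04,0,0],[0.11,0.08,0,0],[0.17,0.13,0,0],[0.23,0.18,0,0],[0.289,0.23,-0.02,0],[0.289,0.29,-0.06,0],[0.289,0.327,-0.105,0]]}}

```text
time: 4.08
tool_pos: [0.5669, -0.0794, 0.2043]
ee_rot: [3.141, 0.003, 3.017]
wrist_force: [0.3, -0.4, 0.2]
width: 0.0005
finger_force: 0.0
```

```bash
python3 see.py 3
```

```text
t [4.083 4.133 4.183] y [0.3573 0.3463 0.3353]
[ 0.563  -0.0785  0.1994] yf 0.1832
[-0.21990461  0.33529258]
```

{"op": "arm_command", "data": {"targets": [[0,0,0,0],[0,0,0,0],[-0.0015,-0.012,-0.001,0],[-0.005,-0.04,-0.003,0],[-0.01,-0.075,-0.006,0],[-0.0145,-0.113,-0.009,0],[-0.019,-0.15,-0.012,0],[-0.024,-0.187,-0.015,0]]}}

```text
time: 4.9
tool_pos: [0.5512, -0.1787, 0.1962]
ee_rot: [-3.14, 0.001, 3.012]
wrist_force: [-0.6, 0.4, -0.4]
width: 0.0006
finger_force: 0.0
```

```bash
python3 -c "
from tr import *
o=robot.get_obs();print(o['time'],o['wrist_force'],o['tool_pos'],((o['tool_pos']-R2W((0,p[3],.025),p))@(R2W((0,1,0),p)-R2W((0,0,0),p))).round(4))"
```

```text
4.9 [-0.63832984  0.41263552 -0.39433306] [ 0.55124831 -0.1786712   0.19624464] 0.0824
```

{"op": "arm_command", "data": {"targets": [[-0.0047,-0.0366,-0.003,0],[-0.009,-0.0702,-0.0057,0],[-0.0128,-0.1,-0.008,0],[-0.016,-0.1256,-0.0102,0],[-0.019,-0.1474,-0.012,0],[-0.0212,-0.1652,-0.0134,0],[-0.023,-0.179,-0.0145,0],[-0.024,-0.188,-0.0152,0]]}}

```text
time: 5.57
tool_pos: [0.5397, -0.2702, 0.1878]
ee_rot: [3.142, -0.0, 3.014]
wrist_force: [-0.5, -0.5, 0.7]
width: 0.001
finger_force: 0.1
```

{"op": "arm_command", "data": {"targets": [[-0.0005,-0.004,-0.0003,0],[-0.0007,-0.005,-0.0004,0],[-0.0007,-0.005,-0.0004,0],[-0.0007,-0.005,-0.0004,0]]}}

```text
time: 5.9
tool_pos: [0.5396, -0.2714, 0.1877]
ee_rot: [3.141, -0.0, 3.015]
wrist_force: [0.5, -0.6, -0.3]
width: 0.0006
finger_force: 0.4
```

```bash
python3 see.py 3; python3 -c "
import numpy as np,cv2
i=np.load('pics/last.npy')[90:330,200:340];cv2.imwrite('pics/g2.png',cv2.resize(i,None,fx=2.5,fy=2.5,interpolation=2))"
```

```text
t [5.9  5.95 6.  ] y [0.0598 0.0597 0.0598]
[ 0.5396 -0.2714  0.1877] yf -0.0114
[4.97179282e-05 5.97592916e-02]
```

View pics/g2.png

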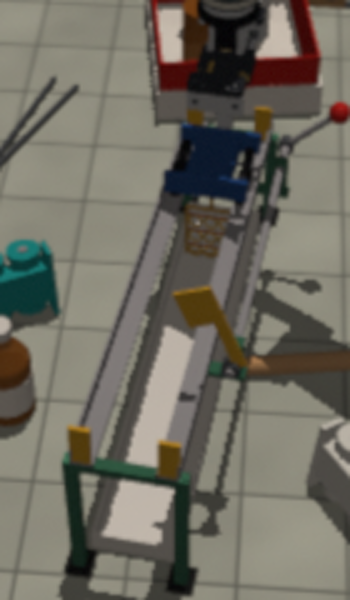

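{"op": "arm_command", "data": {"targets": [[0,0,0,0],[0,0,0,0],[0,0,0,0],[0,0,0,0],[0,0,0,0],[0,0,0,0],[0,0,0,0],[0,0,0,0]]}}

```text
time: 6.72
tool_pos: [0.5395, -0.272, 0.1877]
ee_rot: [3.141, 0.0, 3.014]
wrist_force: [-0.3, -0.0, -0.6]
width: 0.0006
finger_force: 0.2
```

{"op": "arm_command", "data": {"targets": [[-0.0002,-0.0015,-0.0001,0],[-0.0006,-0.0045,-0.0004,0],[-0.0012,-0.009,-0.0007,0],[-0.0018,-0.014,-0.0011,0],[-0.0024,-0.019,-0.0015,0],[-0.003,-0.024,-0.0019,0],[-0.0037,-0.029,-0.0023,0],[-0.0044,-0.034,-0.0027,0]]}}

```text
time: 7.38
tool_pos: [0.5372, -0.2893, 0.1864]
ee_rot: [3.142, 0.0, 3.014]
wrist_force: [-0.4, 0.0, 0.3]
width: 0.0006
finger_force: 0.1
```

{"op": "arm_command", "data": {"targets": [[-0.0006,-0.005,-0.0004,0],[-0.0013,-0.01,-0.0008,0],[-0.0019,-0.015,-0.0012,0],[-0.0025,-0.02,-0.0016,0],[-0.0032,-0.025,-0.002,0],[-0.0038,-0.03,-0.0024,0],[-0.0045,-0.035,-0.0028,0],[-0.0051,-0.04,-0.0032,0]]}}

```text
time: 8.05
tool_pos: [0.5347, -0.3092, 0.1847]
ee_rot: [3.142, 0.0, 3.014]
wrist_force: [-0.6, 0.1, -0.6]
width: 0.0005
finger_force: 0.1
```

```bash
python3 see.py 1; python3 -c "
from bench import robot
o=robot.get_obs();print(o['wrist_force'])"
```

```text
t [8.05] y [0.0186]
[ 0.5347 -0.3092  0.1847] yf -0.0497
[ 0.2982604  -0.95268689  0.21121919]
```

{"op": "arm_command", "data": {"targets": [[-0.0002,-0.0015,-0.0001,0],[-0.0006,-0.0045,-0.0004,0],[-0.001,-0.008,-0.0006,0],[-0.0015,-0.012,-0.001,0],[-0.002,-0.016,-0.0013,0],[-0.0025,-0.02,-0.0016,0],[-0.003,-0.024,-0.0019,0],[-0.0036,-0.028,-0.0022,0]]}}

```text
time: 8.77
tool_pos: [0.5328, -0.3232, 0.1836]
ee_rot: [3.141, -0.0, 3.014]
wrist_force: [0.0, -0.9, -0.4]
width: 0.0004
finger_force: 0.1
```

{"op": "arm_command", "data": {"targets": [[-0.0005,-0.004,-0.0003,0],[-0.001,-0.008,-0.0006,0],[-0.0015,-0.012,-0.001,0],[-0.002,-0.016,-0.0013,0],[-0.0025,-0.02,-0.0016,0],[-0.003,-0.024,-0.0019,0],[-0.0036,-0.028,-0.0022,0],[-0.0041,-0.032,-0.0025,0]]}}

```text
time: 9.43
tool_pos: [0.5308, -0.3391, 0.1824]
ee_rot: [3.141, 0.0, 3.014]
wrist_force: [-0.7, 0.3, 0.0]
width: 0.0006
finger_force: 0.0
```

```bash
python3 see.py 2; python3 -c "
from bench import robot
o=robot.get_obs();print(o['wrist_force'],o['finger_force'])"
```

```text
t [9.433 9.483] y [-0.0021 -0.0021]
[ 0.5307 -0.3395  0.1823] yf -0.0803
[-0.88795149  0.79070969 -0.72107006] 0.0
```

{"op": "arm_command", "data": {"targets": [[-0.0015,-0.01,0,0],[-0.0025,-0.02,0.01,0],[-0.0025,-0.02,0.05,0],[-0.0025,-0.02,0.1,0],[-0.0025,-0.02,0.16,0],[-0.0025,-0.02,0.22,0],[-0.0025,-0.02,0.28,0],[-0.0025,-0.02,0.34,0]]}}

```text
time: 10.2
tool_pos: [0.5292, -0.3492, 0.3545]
ee_rot: [-3.141, 0.001, 3.014]
wrist_force: [-0.2, 0.6, -0.1]
width: 0.0003
finger_force: 0.0
```

{"op": "arm_command", "data": {"targets": [[0,0,0.02,0],[0,0,0.02,0],[0,0,0.02,0],[0,0,0.02,0],[0,0,0.02,0],[0,0,0.02,0],[0,0,0.02,0],[0,0,0.02,0]]}}

```text
time: 10.87
tool_pos: [0.5295, -0.3488, 0.3616]
ee_rot: [3.141, -0.001, 3.014]
wrist_force: [-0.1, -0.0, 1.1]
width: 0.0004
finger_force: 0.0
```

```bash
python3 see.py 3; python3 -c "
import numpy as np,cv2
i=np.load('pics/last.npy')[90:330,200:340];cv2.imwrite('pics/g3.png',cv2.resize(i,None,fx=2.5,fy=2.5,interpolation=2))"
```

```text
t [10.867 10.917 10.967] y [-0.0021 -0.0022 -0.0022]
[ 0.5295 -0.3489  0.3621] yf -0.0754
[-0.00071561 -0.00219917]
```

View pics/g3.png

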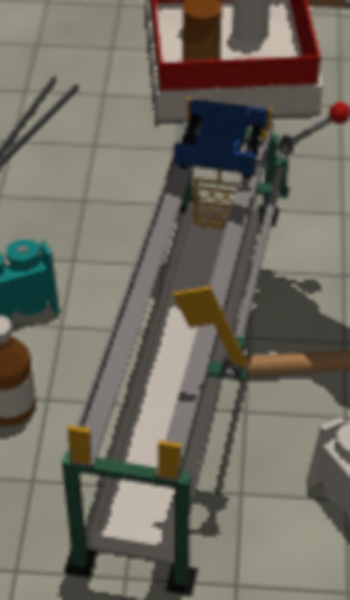

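The picture shows the trolley resting against the stops at (222,135), the gate up and the fingers clear. I'm handing the job in.

```bash
python3 -c "
from bench import robot
print(robot.close_job())"
```

```text
the job is handed in; nothing more can be done
None
```

I handed the job in with the gate left up. The trolley was caught and stopped about 6 cm short of the end stops, then eased down to rest against them with the arm clear; the hand-in gave no verdict, and I did not measure the jig's swing.

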